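Uncover the hinge well of a snowshoe binding

ROBOT

A 7-joint arm with a two-finger parallel gripper is mounted at the origin on the work surface. World frame = base frame: x ahead of the robot, y to its left, z up, the work surface at z = 0. Lengths are in m, angles in rad, forces in N, time in s.
With the tool pointing down it reaches from about 0.35 to 0.9 m from the base axis. Payload 8.1 kg.
Tool frame: the origin (TCP) lies midway between the tips of the shut fingers; the grasp point (between the pads) lies 19 mm behind it; z points along the fingers, y is the line along which they close (so a half turn about z gives the same grasp; the last joint's range is limited). The gripper opens to 85 mm and grips with 20 to 120 N. Pads are 22 mm wide; open, the fingers measure 114 mm over their backs; the gripper's body (76 mm by 85 mm) begins 54 mm behind the grasp point. The pads swing forward as they close: fully open they stand 13 mm farther back than shut.
Start: joints at [-1.394, 0.434, 0.025, 1.573, -0.012, 1.134, -0.075], TCP at [0.173, 0.601, 0.231] pointing down, gripper open.
Joint ranges: [-2.62, 2.62], [-0.44, 2.09], [-1.27, 1.32], [0.08, 2.57], [-1.32, 4.46], [0.12, 2], [-2.74, 2.74]. Speed limits (rad/s): [2.22, 2.22, 3.01, 3.01, 3.14, 3.14, 3.14].

INTERFACE

Orientations are given as a unit quaternion [w, x, y, z].
In Python, from station import readout, get_image, camera_info, job gives the robot as it stands. The module is installed in compiled form; this text tells all that it offers.
- The arm moves only by the tool step_arm, never from a script. Its argument "plan" is a list of rows, each an object of numbers: "ax", "ay", "az": the turn, a rotation vector about the world's x, y, z in rad; "tx", "ty", "tz": the shift along the world's x, y, z in mm; "hand": the finger opening in mm, from 0 to 85.4. In form: [{"ax": .., "ay": .., "az": .., "tx": .., "ty": .., "tz": .., "hand": ..}, ...]. A call has 1 to 12 rows; each row is the pose to reach, as a shift and turn from the pose commanded when the call began; what a row does not reach only later rows make up. A row lasts 1/12 s, in which the tool goes at most 41.7 mm and 7.16 degrees, less where a joint would pass 70% of its speed; a pose out of reach is approached as far as the arm can. A call with a gripper value outside its range is refused whole. The fingers move at their own pace and stop on an object; "force" is the grip in N (left out, the last holds). Time passes only in rows, so rows that repeat a pose let the fingers close. It gives the time, the measured TCP pose, the force, the opening and the grip force at its end, in the units of the state.
- readout.state(): the state, without advancing time (a new reading comes with each control period).
- get_image(name): name is "side" or "top" or "wrist"; returns the picture (400x640x3 uint8, red, green, blue); there is no depth.
- camera_info(name): a dict with "fov_y" (degrees; the focal length in pixels is half the picture's height over the tangent of half this angle, whatever the lens; pixels are square), "cx", "cy" (the principal point, pixels), "pose" (4x4, takes a point from camera to world coordinates). Camera axes: x right, y up, looking along -z (the intrinsics and any distortion apply to the point x, -y, -z); pixel columns grow to the right and rows downward; lengths in m; the calibration is good to about 2 mm. A picture is of the moment at which its call begins: read the wrist's pose just before it. camera_info takes no time and is no camera call; for the wrist camera it gives the pose at the moment of the call.
- job.close_job(): hands the job in; it is judged then, once.
The state is a dict: "time_s": time; "joint_pos": joint angles; "joint_vel": joint speeds; "joint_efforts": joint torques, N m; "position": TCP position; "tool_rot": TCP orientation; "contact_force": force on the tool from outside, world axes, zero at the start; "wrist_torque": the same for the moment, N m; "gripper_width": finger opening in m; "grasp_force": force on a finger pad.
Only numpy, scipy, OpenCV 4.12 (cv2) and the standard library are available. Lean on these libraries where they do the work, as an engineer would, in place of code of your own. Each camera call takes 0.05 s, during which the arm holds its last target. There are 200 camera calls.

TASK

The hinge block in the snowshoe binding has to be got at, but the cover is still snapped over it. With the fingertips press the snap tab down, keep it down until the cover starts to move, and push the released cover along its rails until it is wholly clear of them and lies flat on the amber footplate. Slide the cover, never lift it, and leave the other things on the bench where they are.

Things in the scene. Friction and masses are not known exactly. Their poses are not given: they have to be found in the camera images.
- binding_base: amber snowshoe binding base, 94 mm wide, 24 mm thick, screwed flat on a beech board 340 x 190 x 18 mm; fixed. Origin: middle of the board, at bench level. +x: along the base from the tab end to the round heel; +z up. In this frame (mm): its flat deck at z = 42, from x = -141 to 150; cover's seat x = -65 to 5; tab on the middle line, x = -119 to -68, its root boss x = -131 to -116, 8 high
- rail_exit (a point): on the deck's middle line at the open end of the rails, x = 5 mm in the base's frame. The two rails run from here 70 mm back to the tab end, where they are closed: the cover leaves only towards +x, on to the level footplate. Each rail stands 35 to 43 mm off the middle line, 10 mm high, its lip reaching in to 29.5 mm
- heel_end (a point): rounded end of the footplate, on the middle line at deck height, 145 mm beyond the open end of the rails; the end is a half circle of radius 47 mm
- snap_tab (a joint): amber springy tongue, hinged at its root 54 mm from the cover; angle in rad: 0 at rest, 0.13 fully pressed down (stop). Its nib behind the cover's end wall lets go beyond 0.07 and catches no more once the cover has moved 3 mm. About 2 N to start and 6 N to the stop at the pad's middle; springs up when let go
- tab_pad (a point): middle of the top of the tab's thumb pad, 24 mm from the cover's end wall, at rest 7 mm above the deck. The pad is 26 mm wide and 41 mm long (base x = -109 to -68 mm). At rest it slopes up to the cover, 4 to 10 mm above the deck; fully pressed it is level, 3 mm above the deck. The root boss is 28 mm behind its middle
- cover: dark grey nylon cover, a hollow box 70 (its x) x 56 x 20 mm with low ribs on top, a 4 mm high flange along each side reaching out to 34 mm from its middle, under the rail lips; about 70 g, loose, slides with some friction. Origin: middle of its underside, on the deck; axes as the base's. Seated, its origin is at x = -30 mm in the base's frame; wholly out of the rails from x = 40 mm on
- cover_end (a point): middle of the cover's upright end wall on the tab side (the wall to push), 10 mm above the deck; the wall is 56 mm wide and reaches from 1 to 20 mm above the deck
- wing_nut1: zinc wing nut, 35 mm over the wings, 17 mm high, lying on the mending board beside the base; loose, leave alone; origin under its middle
- wing_nut2: another such wing nut on the mending board; leave alone
- wing_nut3: another such wing nut on the mending board; leave alone
- hinge_block: loose cast aluminium hinge block, a U of 30 x 24 x 20 mm, on the mending board beside the base; leave alone; origin under its middle
- punch: round steel punch 12 mm thick and 130 mm long lying on the mending board at the other side of the base; leave alone; origin under its middle, its axis along its x
- mallet: mallet with wooden handle, 260 mm long, lying on the bench to the right; leave alone
- funnel_stand: tin funnel 110 mm wide in a wooden holder, 193 mm high in all, on the bench to the left; fixed
Not all that is in view belongs to the job. Leave any blue or green look-alike of the cover alone.

How it is judged:
On the way, in this order (a step that is already met when the one before it is completed fails the run):
1. the snap tab is pressed in far enough to let the cover go (value of joint snap_tab above 0.07 rad), for 0.1 s.
2. the cover is pushed wholly out of its rails (x of cover in the frame of binding_base above 0.041 m), for 0.1 s.
At the end, for the whole second after the job is handed in: the whole cover lies at rest clear of the rails (its origin 41 to 110 mm ahead of the board's middle along the base, within 20 mm of the middle line), flat on the footplate (tilt under 0.1 rad, underside on the deck), and the snap tab has sprung back up (x of cover in the frame of binding_base between 0.041 and 0.11 m and y of cover in the frame of binding_base between -0.02 and 0.02 m and z of cover in the frame of binding_base between 0.038 and 0.047 m and angle between cover's own z axis and vertical below 0.1 rad and linear speed of cover below 0.01 m/s and value of joint snap_tab below 0.02 rad); the robot touches nothing.
It fails at once if the cover is lifted more than 8 mm off the deck (z of cover in the frame of binding_base above 0.05 m).
It fails at once if a wing nut is shifted by more than 20 mm (distance of any of wing_nut1, wing_nut2, wing_nut3 from where it was at the start of the episode above 0.02 m).
It fails at once if the loose hinge block or the punch is shifted by more than 20 mm (distance of any of hinge_block, punch from where it was at the start of the episode above 0.02 m).
It fails at once if the mallet is shifted by more than 20 mm (distance of mallet from where it was at the start of the episode above 0.02 m).
It also fails if it takes over 35 s, if anything falls off the work surface, if the arm or the gripper's body presses on something with over 40 N, if the wrist force passes 120 N, or if a joint passes its speed limit or range.

## Working session

There is one attempt and no reset: what is moved stays moved. The work goes in short steps, Python scripts to look and compute and a tool call to move; the robot and the scene stay as the last step left them, time stands still between calls to the robot, and variables do not carry over. Pictures are saved under pics/ and viewed, at most 10 in all, crops included, and the job is handed in when it is done.

Besides the shell and the picture viewer there is one more tool, called after "Request:" as name([rows], argument=value, ...), one row to a line, values as JSON. step_arm: Moves the arm, as the interface text tells. Its arguments: {"type":"object","properties":{"plan":{"type":"array","items":{"type":"object","properties":{"ax":{"type":"number"},"ay":{"type":"number"},"az":{"type":"number"},"tx":{"type":"number"},"ty":{"type":"number"},"tz":{"type":"number"},"hand":{"type":"number"}}}},"force":{"type":"number"}},"required":["plan"]}

```bash
mkdir -p pics
python3 - <<'E'
from station import *
import cv2,numpy as np
for n in("top","side"):
    im=get_image(n); cv2.imwrite(f"pics/{n}0.png",im[:,:,::-1]); i=camera_info(n); print(n,{k:(np.round(v,4).tolist() if k=='pose' else v) for k,v in i.items()})
print(readout.state())
E
```

```text
top {'fov_y': 47.899892672279265, 'cx': 321.7853720541899, 'cy': 194.77275634687172, 'pose': [[0.019, 0.9872, -0.1585, 0.3593], [-0.9998, 0.0197, 0.0028, 0.0066], [0.0059, 0.1584, 0.9874, 1.232], [0.0, 0.0, 0.0, 1.0]]}
side {'fov_y': 53.65005128192723, 'cx': 312.43795251009396, 'cy': 201.61994071004756, 'pose': [[0.8259, 0.3369, -0.4522, 0.0741], [-0.5638, 0.4782, -0.6734, -0.6987], [-0.0106, 0.8111, 0.5849, 0.6756], [0.0, 0.0, 0.0, 1.0]]}
{'time_s': 0.1, 'joint_pos': array([-1.39356954,  0.43516397,  0.02498647,  1.57399373, -0.01159675,
        1.13400509, -0.07509122]), 'joint_vel': array([ 0.00057447, -0.0003867 , -0.00119801, -0.00296404,  0.00010264,
       -0.00106404,  0.00029937]), 'joint_efforts': array([ 2.22701863e-03, -6.71755242e+01,  1.02749124e+00, -3.16907573e+01,
        1.57228648e-02,  7.22916535e-03,  3.86561021e-05]), 'position': array([0.17255266, 0.60024135, 0.23060276]), 'tool_rot': array([-3.04838454e-05,  1.39492374e-01,  9.90222889e-01, -7.11928632e-04]), 'contact_force': array([ 0.20054905, -0.44563743, -0.91790666]), 'wrist_torque': array([-0.00231231,  0.04493435,  0.0659027 ]), 'grasp_force': 0.0, 'gripper_width': 0.08527580768620975}
```

View pics/top0.png

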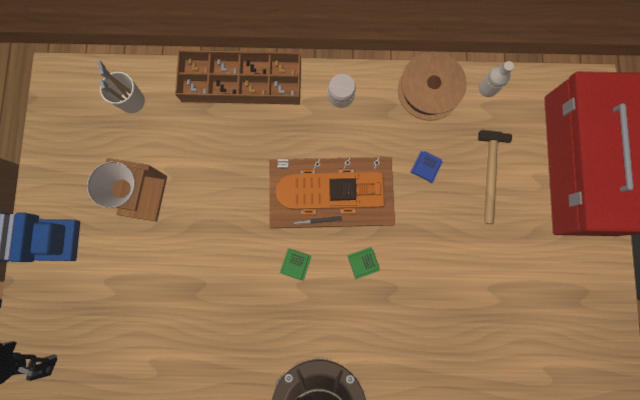

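View pics/side0.png

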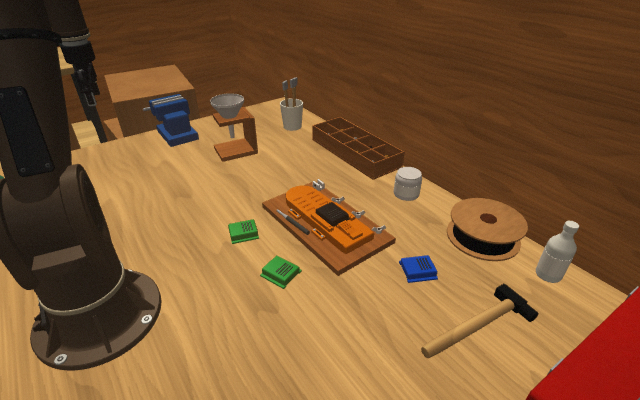

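The side and top views show the base around top pixel (335,190). The round heel is on the left (world +y), the tab is at about (370,190) on the right, and the black cover is at (343,190). Next I'll measure the base pose.

```bash
cat > h.py <<'E'
import cv2,numpy as np
from station import *
def ray(info,uv,z):
    f=200/np.tan(np.radians(info["fov_y"]/2)); uv=np.atleast_2d(np.asarray(uv,float)); P=np.array(info["pose"])
    d=np.c_[(uv[:,0]-info["cx"])/f,-(uv[:,1]-info["cy"])/f,-np.ones(len(uv))]@P[:3,:3].T
    return P[:3,3]+d*((z-P[2,3])/d[:,2])[:,None]
def proj(info,p):
    f=200/np.tan(np.radians(info["fov_y"]/2)); P=np.array(info["pose"]); c=(np.atleast_2d(p)-P[:3,3])@P[:3,:3]
    return np.c_[info["cx"]+f*c[:,0]/-c[:,2],info["cy"]-f*c[:,1]/-c[:,2]]
def big(m):
    c=max(cv2.findContours(m,cv2.RETR_EXTERNAL,cv2.CHAIN_APPROX_NONE)[0],key=cv2.contourArea); return c[:,0,:]
E
python3 - <<'E'
from h import *
im=cv2.imread("pics/top0.png"); i=camera_info("top"); hsv=cv2.cvtColor(im,cv2.COLOR_BGR2HSV)
roi=np.zeros(im.shape[:2],np.uint8); roi[150:235,262:402]=255
am=cv2.inRange(hsv,(5,190,150),(18,255,255))&roi
am=cv2.morphologyEx(am,cv2.MORPH_OPEN,np.ones((5,5)))
a=big(cv2.morphologyEx(am,cv2.MORPH_CLOSE,np.ones((9,9))))
p=ray(i,a,.042)[:,:2]*1000; r=cv2.minAreaRect(p.astype(np.float32)); print("amber",r)
dk=cv2.inRange(hsv,(0,0,0),(180,255,60))&roi; dk[205:]=0;dk[:172]=0
c=big(dk); q=ray(i,c,.062)[:,:2]*1000; print("cover",cv2.minAreaRect(q.astype(np.float32)))
b=cv2.inRange(hsv,(0,60,60),(20,255,140))&roi
w=big(cv2.morphologyEx(b|am|dk,cv2.MORPH_CLOSE,np.ones((5,5)))); print("board",cv2.minAreaRect((ray(i,w,.018)[:,:2]*1000).astype(np.float32)))
cv2.imwrite("pics/crop.png",cv2.resize(im[145:240,255:410],None,fx=5,fy=5,interpolation=cv2.INTER_CUBIC))
E
```

```text
Traceback (most recent call last):
  File "h.py", line 11, in big
    c=max(cv2.findContours(m,cv2.RETR_EXTERNAL,cv2.CHAIN_APPROX_NONE)[0],key=cv2.contourArea); return c[:,0,:]
ValueError: max() iterable argument is empty
```

Run:
```python
from h import *
im=cv2.imread("pics/top0.png"); i=camera_info("top"); hsv=cv2.cvtColor(im,cv2.COLOR_BGR2HSV)
for u,v in((310,190),(343,190),(370,190),(290,220),(360,165),(350,240)): print(u,v,hsv[v,u])
roi=np.zeros(im.shape[:2],np.uint8); roi[150:235,262:402]=255
am=cv2.inRange(hsv,(3,205,120),(22,255,255))&roi
am=cv2.morphologyEx(am,cv2.MORPH_OPEN,np.ones((3,3)))
cv2.imwrite("pics/crop.png",cv2.resize(np.vstack([im[145:240,255:410],cv2.cvtColor(am,8)[165:210,255:410]]),None,fx=4,fy=4,interpolation=cv2.INTER_CUBIC))
a=big(cv2.morphologyEx(am,cv2.MORPH_CLOSE,np.ones((9,9))))
p=ray(i,a,.042)[:,:2]*1000; print("amber",cv2.minAreaRect(p.astype(np.float32)))
dk=cv2.inRange(hsv,(0,0,0),(180,255,60))&roi; dk[205:]=0;dk[:172]=0
q=ray(i,big(dk),.062)[:,:2]*1000; print("cover",cv2.minAreaRect(q.astype(np.float32)))
```

```text
310 190 [ 13 182 178]
343 190 [11 63 69]
370 190 [ 13 185 167]
290 220 [ 13 141 128]
360 165 [ 12 148 133]
350 240 [ 16 115 171]Traceback (most recent call last):
  File "<stdin>", line 8, in <module>
  File "h.py", line 11, in big
    c=max(cv2.findContours(m,cv2.RETR_EXTERNAL,cv2.CHAIN_APPROX_NONE)[0],key=cv2.contourArea); return c[:,0,:]
ValueError: max() iterable argument is empty
```

View pics/crop.png

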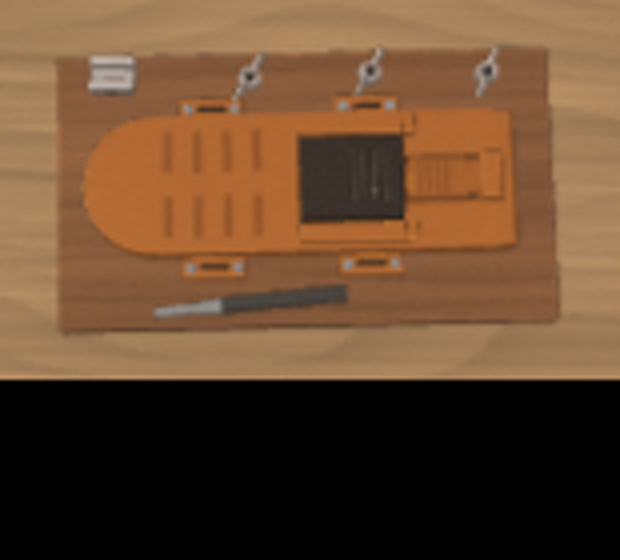

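The crop shows the heel on the left and the tab pad at about crop (448,177). The cover spans crop (300–405, 135–221), and the wing nuts and hinge block lie along the far side. Amber saturation is about 180, so I'll lower the threshold.

Run:
```python
from h import *
im=cv2.imread("pics/top0.png"); i=camera_info("top"); hsv=cv2.cvtColor(im,cv2.COLOR_BGR2HSV)
roi=np.zeros(im.shape[:2],np.uint8); roi[150:235,262:402]=255
am=cv2.inRange(hsv,(3,165,120),(22,255,255))&roi
dk=cv2.inRange(hsv,(0,0,0),(180,130,85))&roi; dk[205:]=0;dk[:172]=0
m=cv2.morphologyEx(am|dk,cv2.MORPH_CLOSE,np.ones((5,5))); m=cv2.morphologyEx(m,cv2.MORPH_OPEN,np.ones((17,17)))
p=ray(i,big(m),.042)[:,:2]*1000; print("amber",cv2.minAreaRect(p.astype(np.float32)),p.min(0),p.max(0))
q=ray(i,big(cv2.morphologyEx(dk,cv2.MORPH_OPEN,np.ones((3,3)))),.062)[:,:2]*1000; print("cover",cv2.minAreaRect(q.astype(np.float32)))
# board corners read from the crop (z=18), tab pad, boss end
for n,uv,z in(("board",[(57,58),(547,48),(558,320),(62,333)],.018),("tabmid/boss far",[(448,177),(501,174)],.049)):
    w=ray(i,np.array(uv)/4+[254.6,144.6],z)*1000; print(n,w[:,:2].round(1).tolist(),w.mean(0).round(1))
```

```text
amber ((561.65869140625, -20.162734985351562), (101.6603012084961, 282.3836975097656), 2.7017459869384766) [ 508.13482038 -160.76451222] [615.64298854 121.46445887]
cover ((563.7347412109375, -51.143558502197266), (53.55112075805664, 66.2864990234375), 1.1422374248504639)
board [[651.1, 151.4], [665.1, -187.5], [476.4, -193.9], [461.1, 140.8]] [563.4 -22.3  18. ]
tabmid/boss far [[567.6, -116.0], [570.3, -151.4]] [ 569.  -133.7   49. ]
```

Request:
step_arm([
  {"tx":15,"ty":-27,"az":-0.05,"hand":0},
  {"tx":34,"ty":-61,"az":-0.11,"hand":0},
  {"tx":53,"ty":-95,"az":-0.17,"hand":0},
  {"tx":72,"ty":-129,"az":-0.23,"hand":0},
  {"tx":91,"ty":-163,"az":-0.29,"hand":0},
  {"tx":110,"ty":-197,"az":-0.35,"hand":0},
  {"tx":129,"ty":-231,"az":-0.41,"hand":0},
  {"tx":148,"ty":-265,"az":-0.47,"hand":0},
  {"tx":167,"ty":-299,"az":-0.53,"hand":0},
  {"tx":186,"ty":-333,"az":-0.59,"hand":0},
  {"tx":200,"ty":-358,"az":-0.64,"hand":0},
  {"tx":200,"ty":-358,"az":-0.64,"hand":0},
])

```text
invalid input
```

Request:
step_arm([
  {"ax":0,"ay":0,"az":-0.05,"tx":15,"ty":-27,"tz":0,"hand":0},
  {"ax":0,"ay":0,"az":-0.11,"tx":34,"ty":-61,"tz":0,"hand":0},
  {"ax":0,"ay":0,"az":-0.17,"tx":53,"ty":-95,"tz":0,"hand":0},
  {"ax":0,"ay":0,"az":-0.23,"tx":72,"ty":-129,"tz":0,"hand":0},
  {"ax":0,"ay":0,"az":-0.29,"tx":91,"ty":-163,"tz":0,"hand":0},
  {"ax":0,"ay":0,"az":-0.35,"tx":110,"ty":-197,"tz":0,"hand":0},
  {"ax":0,"ay":0,"az":-0.41,"tx":129,"ty":-231,"tz":0,"hand":0},
  {"ax":0,"ay":0,"az":-0.47,"tx":148,"ty":-265,"tz":0,"hand":0},
  {"ax":0,"ay":0,"az":-0.53,"tx":167,"ty":-299,"tz":0,"hand":0},
  {"ax":0,"ay":0,"az":-0.59,"tx":186,"ty":-333,"tz":0,"hand":0},
  {"ax":0,"ay":0,"az":-0.64,"tx":200,"ty":-358,"tz":0,"hand":0},
  {"ax":0,"ay":0,"az":-0.64,"tx":200,"ty":-358,"tz":0,"hand":0},
], force=30)

```text
time_s: 1.1
position: [0.3752, 0.2368, 0.2314]
tool_rot: [0.001, 0.449, 0.894, -0.001]
contact_force: [0.3, -0.1, -0.3]
gripper_width: -0.0001
grasp_force: 0.0
```

Request:
step_arm([
  {"ax":0,"ay":0,"az":-0.06,"tx":19,"ty":-34,"tz":0,"hand":0},
  {"ax":0,"ay":0,"az":-0.12,"tx":38,"ty":-68,"tz":0,"hand":0},
  {"ax":0,"ay":0,"az":-0.18,"tx":57,"ty":-102,"tz":-5,"hand":0},
  {"ax":0,"ay":0,"az":-0.24,"tx":76,"ty":-136,"tz":-15,"hand":0},
  {"ax":0,"ay":0,"az":-0.3,"tx":95,"ty":-170,"tz":-25,"hand":0},
  {"ax":0,"ay":0,"az":-0.36,"tx":114,"ty":-204,"tz":-35,"hand":0},
  {"ax":0,"ay":0,"az":-0.42,"tx":133,"ty":-238,"tz":-45,"hand":0},
  {"ax":0,"ay":0,"az":-0.48,"tx":152,"ty":-272,"tz":-55,"hand":0},
  {"ax":0,"ay":0,"az":-0.54,"tx":171,"ty":-306,"tz":-65,"hand":0},
  {"ax":0,"ay":0,"az":-0.6,"tx":188,"ty":-336,"tz":-75,"hand":0},
  {"ax":0,"ay":0,"az":-0.608,"tx":194,"ty":-348,"tz":-80,"hand":0},
  {"ax":0,"ay":0,"az":-0.608,"tx":194,"ty":-348,"tz":-80,"hand":0},
])

```text
time_s: 2.1
position: [0.5668, -0.1093, 0.1498]
tool_rot: [0.0, 0.694, 0.72, -0.001]
contact_force: [-1.1, 0.0, 0.2]
gripper_width: 0.0
grasp_force: 0.0
```

Run:
```python
from h import *
s=readout.state(); print(s["position"],s["tool_rot"],s["contact_force"],s["joint_pos"].round(2))
a=np.degrees(2*np.arctan2(s["tool_rot"][2],s["tool_rot"][1])); print("tool x yaw",a)
i=camera_info("wrist"); im=get_image("wrist")[:,:,::-1].copy()
print(i["fov_y"],i["cx"],i["cy"],np.round(i["pose"],3).tolist())
O=np.array([.5634,-.0223]);X=np.array([-.0435,.999]);Y=np.array([-X[1],X[0]])
cv2.imwrite("pics/w1raw.png",im)
for bx,by,z in((-65,28,.062),(-65,-28,.062),(5,28,.062),(5,-28,.062),(-109,13,.046),(-109,-13,.046),(-141,47,.042),(-141,-47,.042)):
    u=proj(i,np.r_[O+(bx*X+by*Y)/1000,z])[0]; print(bx,by,u.round())
    if (abs(u)<2000).all(): cv2.circle(im,tuple(int(t) for t in u),4,(255,0,255),1)
cv2.imwrite("pics/w1.png",im)
```

```text
[ 0.56678401 -0.10931336  0.14984108] [ 3.19108403e-04  6.93688674e-01  7.20273365e-01 -1.48407134e-03] [-1.10899945  0.0367964   0.24578318] [-0.31  0.48  0.58  1.82 -0.31  0.93  0.44]
tool x yaw 92.15424615062572
70.33564790121139 322.3054086979476 200.08436364141983 [[0.999, -0.036, -0.011, 0.564], [0.038, 0.945, 0.324, -0.027], [-0.002, -0.324, 0.946, 0.292], [0.0, 0.0, 0.0, 1.0]]
-65 28 [290. 180.]
-65 -28 [357. 180.]
5 28 [286.  90.]
5 -28 [360.  90.]
-109 13 [309. 221.]
-109 -13 [337. 221.]
-141 47 [276. 249.]
-141 -47 [371. 249.]
```

View pics/w1.png

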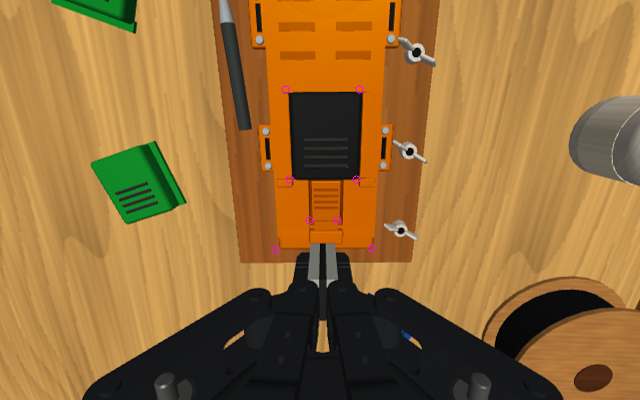

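The wrist view shows the cover's near edge at row 180, as predicted. Laterally everything sits about 2–3 px to the right, roughly 2 mm towards +x. Now descending to just above the pad.

Request:
step_arm([
  {"ax":0,"ay":0,"az":0,"tx":2,"ty":0,"tz":-25,"hand":0},
  {"ax":0,"ay":0,"az":0,"tx":2,"ty":0,"tz":-50,"hand":0},
  {"ax":0,"ay":0,"az":0,"tx":2,"ty":0,"tz":-75,"hand":0},
  {"ax":0,"ay":0,"az":0,"tx":2,"ty":0,"tz":-90,"hand":0},
  {"ax":0,"ay":0,"az":0,"tx":2,"ty":0,"tz":-90,"hand":0},
  {"ax":0,"ay":0,"az":0,"tx":2,"ty":0,"tz":-90,"hand":0},
  {"ax":0,"ay":0,"az":0,"tx":2,"ty":0,"tz":-90,"hand":0},
])

```text
time_s: 2.73
position: [0.5692, -0.1045, 0.0625]
tool_rot: [0.0, 0.691, 0.723, 0.001]
contact_force: [-0.0, -0.5, -0.1]
gripper_width: -0.0
grasp_force: 0.0
```

Run:
```python
from h import *
im=get_image("wrist")[:,:,::-1].copy(); s=readout.state(); print(s["position"],s["contact_force"])
i=camera_info("wrist"); 
O=np.array([.5655,-.0223]);X=np.array([-.0435,.999]);Y=np.array([-X[1],X[0]])
for bx,by,z in((-65,28,.062),(-65,-28,.062),(-109,13,.046),(-109,-13,.046)):
    u=proj(i,np.r_[O+(bx*X+by*Y)/1000,z])[0]; print(bx,by,u.round())
cv2.imwrite("pics/w2.png",im)
```

```text
[ 0.56952551 -0.10476883  0.06278924] [-0.42535069  0.41181969  0.27915248]
-65 28 [271. 228.]
-65 -28 [373. 228.]
-109 13 [302. 280.]
-109 -13 [342. 280.]
```

View pics/w2.png

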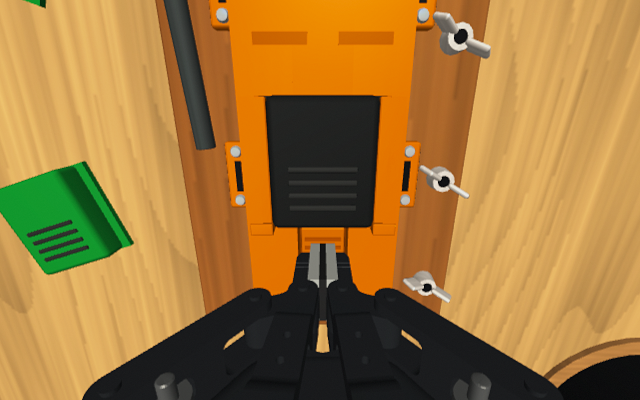

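The tips sit over the tab pad, just short of the cover wall (row 228) and aligned with it. Pressing.

Request:
step_arm([
  {"ax":0,"ay":0,"az":0,"tx":0,"ty":0,"tz":-6,"hand":0},
  {"ax":0,"ay":0,"az":0,"tx":0,"ty":0,"tz":-11,"hand":0},
  {"ax":0,"ay":0,"az":0,"tx":0,"ty":0,"tz":-13,"hand":0},
  {"ax":0,"ay":0,"az":0,"tx":0,"ty":0,"tz":-15,"hand":0},
  {"ax":0,"ay":0,"az":0,"tx":0,"ty":0,"tz":-16,"hand":0},
  {"ax":0,"ay":0,"az":0,"tx":0,"ty":0,"tz":-16,"hand":0},
  {"ax":0,"ay":0,"az":0,"tx":0,"ty":0,"tz":-16,"hand":0},
])

```text
time_s: 3.37
position: [0.5691, -0.1051, 0.0455]
tool_rot: [0.0, 0.692, 0.722, 0.0]
contact_force: [2.0, 2.1, 2.8]
gripper_width: -0.0001
grasp_force: 1.9
```

Request:
step_arm([
  {"ax":0,"ay":0,"az":0,"tx":0,"ty":0,"tz":-1,"hand":0},
  {"ax":0,"ay":0,"az":0,"tx":0,"ty":0,"tz":-1,"hand":0},
  {"ax":0,"ay":0,"az":0,"tx":0,"ty":0,"tz":-1,"hand":0},
])

```text
time_s: 3.62
position: [0.5691, -0.1052, 0.0451]
tool_rot: [0.0, 0.692, 0.722, 0.001]
contact_force: [-0.0, 1.5, 10.7]
gripper_width: 0.0001
grasp_force: 5.2
```

Request:
step_arm([
  {"ax":0,"ay":0,"az":0,"tx":0,"ty":2,"tz":0,"hand":0},
  {"ax":0,"ay":0,"az":0,"tx":0,"ty":4,"tz":0,"hand":0},
  {"ax":0,"ay":0,"az":0,"tx":0,"ty":6,"tz":0,"hand":0},
  {"ax":0,"ay":0,"az":0,"tx":0,"ty":8,"tz":0,"hand":0},
  {"ax":0,"ay":0,"az":0,"tx":0,"ty":10,"tz":0,"hand":0},
  {"ax":0,"ay":0,"az":0,"tx":-0.5,"ty":12,"tz":0,"hand":0},
  {"ax":0,"ay":0,"az":0,"tx":-0.5,"ty":14,"tz":0,"hand":0},
  {"ax":0,"ay":0,"az":0,"tx":-0.5,"ty":16,"tz":0,"hand":0},
  {"ax":0,"ay":0,"az":0,"tx":-0.5,"ty":16,"tz":0,"hand":0},
])

```text
time_s: 4.37
position: [0.5685, -0.0915, 0.045]
tool_rot: [0.001, 0.692, 0.722, -0.0]
contact_force: [-0.6, -3.6, 7.6]
gripper_width: -0.0001
grasp_force: 3.9
```

Run:
```python
from h import *
im=get_image("wrist")[:,:,::-1].copy(); s=readout.state(); print(s["position"],s["contact_force"])
cv2.imwrite("pics/w3.png",im)
```

```text
[ 0.56850761 -0.09150711  0.0450355 ] [ 0.29001563 -3.50086816  7.47403954]
```

View pics/w3.png

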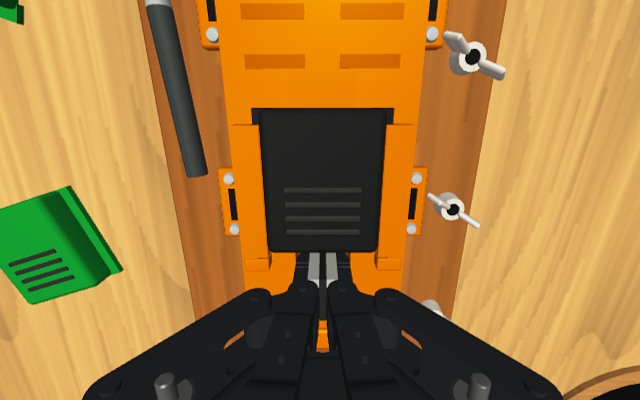

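The cover has moved about 7–10 mm: its flanges now show ahead of the rail ends and its near edge is at row 250. I'll keep pushing.

Request:
step_arm([
  {"ax":0,"ay":0,"az":0,"tx":0,"ty":3,"tz":0,"hand":0},
  {"ax":0,"ay":0,"az":0,"tx":0,"ty":7,"tz":0,"hand":0},
  {"ax":0,"ay":0,"az":0,"tx":-0.5,"ty":11,"tz":0,"hand":0},
  {"ax":0,"ay":0,"az":0,"tx":-0.5,"ty":15,"tz":0.5,"hand":0},
  {"ax":0,"ay":0,"az":0,"tx":-1,"ty":20,"tz":1,"hand":0},
  {"ax":0,"ay":0,"az":0,"tx":-1,"ty":25,"tz":1,"hand":0},
  {"ax":0,"ay":0,"az":0,"tx":-1.5,"ty":30,"tz":1,"hand":0},
  {"ax":0,"ay":0,"az":0,"tx":-1.5,"ty":35,"tz":1,"hand":0},
  {"ax":0,"ay":0,"az":0,"tx":-2,"ty":40,"tz":1,"hand":0},
  {"ax":0,"ay":0,"az":0,"tx":-2,"ty":45,"tz":1,"hand":0},
  {"ax":0,"ay":0,"az":0,"tx":-2,"ty":50,"tz":1,"hand":0},
  {"ax":0,"ay":0,"az":0,"tx":-2.5,"ty":55,"tz":1,"hand":0},
])

```text
time_s: 5.42
position: [0.5657, -0.0337, 0.0453]
tool_rot: [-0.0, 0.692, 0.722, 0.0]
contact_force: [0.2, 0.3, -0.6]
gripper_width: -0.0003
grasp_force: 0.1
```

Run:
```python
from h import *
im=get_image("wrist")[:,:,::-1].copy(); s=readout.state(); print(s["position"],s["contact_force"])
cv2.imwrite("pics/w4.png",im)
```

```text
[ 0.56555424 -0.03242104  0.04518603] [ 0.2019161  -0.11185419  0.19483905]
```

View pics/w4.png

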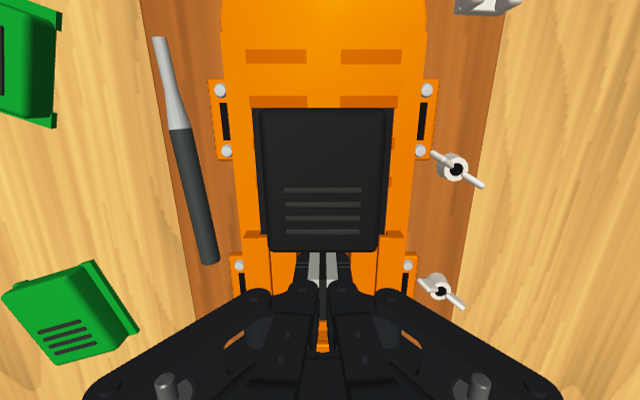

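The cover is straight and almost out: its near edge is at row 250 and the rail ends are at row 235. I'll push 32 mm more, stop, back off, and then raise.

Request:
step_arm([
  {"ax":0,"ay":0,"az":0,"tx":0,"ty":4,"tz":0,"hand":0},
  {"ax":0,"ay":0,"az":0,"tx":0,"ty":8,"tz":0,"hand":0},
  {"ax":0,"ay":0,"az":0,"tx":-0.5,"ty":12,"tz":0,"hand":0},
  {"ax":0,"ay":0,"az":0,"tx":-0.5,"ty":16,"tz":0,"hand":0},
  {"ax":0,"ay":0,"az":0,"tx":-1,"ty":20,"tz":0,"hand":0},
  {"ax":0,"ay":0,"az":0,"tx":-1,"ty":24,"tz":0,"hand":0},
  {"ax":0,"ay":0,"az":0,"tx":-1,"ty":27,"tz":0,"hand":0},
  {"ax":0,"ay":0,"az":0,"tx":-1.5,"ty":29,"tz":0,"hand":0},
  {"ax":0,"ay":0,"az":0,"tx":-1.5,"ty":31,"tz":0,"hand":0},
  {"ax":0,"ay":0,"az":0,"tx":-1.5,"ty":32,"tz":0,"hand":0},
  {"ax":0,"ay":0,"az":0,"tx":-1.5,"ty":32,"tz":0,"hand":0},
  {"ax":0,"ay":0,"az":0,"tx":-1.5,"ty":32,"tz":0,"hand":0},
])

```text
time_s: 6.47
position: [0.5641, -0.0023, 0.0453]
tool_rot: [-0.0, 0.692, 0.722, 0.0]
contact_force: [-0.6, -0.1, 0.5]
gripper_width: -0.0001
grasp_force: 0.0
```

Request:
step_arm([
  {"ax":0,"ay":0,"az":0,"tx":0,"ty":-4,"tz":0,"hand":0},
  {"ax":0,"ay":0,"az":0,"tx":0,"ty":-8,"tz":0,"hand":0},
  {"ax":0,"ay":0,"az":0,"tx":0,"ty":-12,"tz":0,"hand":0},
  {"ax":0,"ay":0,"az":0,"tx":0,"ty":-14,"tz":5,"hand":0},
  {"ax":0,"ay":0,"az":0,"tx":0,"ty":-14,"tz":20,"hand":0},
  {"ax":0,"ay":0,"az":0,"tx":0,"ty":-14,"tz":40,"hand":0},
  {"ax":0,"ay":0,"az":0,"tx":0,"ty":-14,"tz":70,"hand":0},
  {"ax":0,"ay":0,"az":0,"tx":0,"ty":-40,"tz":100,"hand":0},
  {"ax":0,"ay":0,"az":0,"tx":0,"ty":-70,"tz":120,"hand":0},
  {"ax":0,"ay":0,"az":0,"tx":0,"ty":-80,"tz":130,"hand":0},
  {"ax":0,"ay":0,"az":0,"tx":0,"ty":-80,"tz":130,"hand":0},
  {"ax":0,"ay":0,"az":0,"tx":0,"ty":-80,"tz":130,"hand":0},
])

```text
time_s: 7.47
position: [0.5642, -0.0829, 0.1758]
tool_rot: [0.0, 0.692, 0.721, 0.001]
contact_force: [0.2, 1.4, 0.4]
gripper_width: -0.0001
grasp_force: 0.0
```

Run:
```python
from h import *
i=camera_info("wrist"); im=get_image("wrist")[:,:,::-1].copy(); s=readout.state(); print(s["position"],s["contact_force"])
hsv=cv2.cvtColor(im,cv2.COLOR_BGR2HSV); m=cv2.inRange(hsv,(0,0,0),(180,255,70)); m[240:]=0; m[:,:270]=0; m[:,380:]=0
q=ray(i,big(m),.062)[:,:2]; r=cv2.minAreaRect((q*1000).astype(np.float32)); print(r)
O=np.array([.5655,-.0223]);X=np.array([-.0435,.999]);Y=np.array([-X[1],X[0]])
d=np.array(r[0])/1000-O; print("cover base xy mm",1000*d@X,1000*d@Y)
cv2.imwrite("pics/w5.png",im)
```

```text
[ 0.56378896 -0.08163336  0.17489294] [-0.26667425  0.47809483 -0.93159753]
((561.6856079101562, 41.79914855957031), (63.25394058227539, 66.07951354980469), 2.382341146469116)
cover base xy mm 64.20097546691895 1.0222647354126466
```

View pics/w5.png

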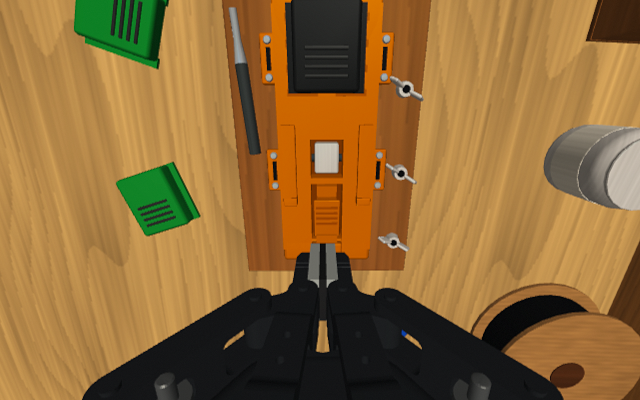

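The cover lies straight and flat on the footplate, with its near edge at row 93, well clear of the rail ends at about row 125. The hinge block is exposed, the tab is free, and the nuts and punch are where they were. Handing in.

```bash
python3 -c "
from station import job
print(job.close_job())"
```

```text
the job is handed in; nothing more can be done
None
```

I pressed the snap tab down and slid the cover out of its rails. It lies flat on the footplate about 65 mm ahead of the board's middle, clear of the rails, the arm is clear, and the job is handed in; no verdict was returned.

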